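# Lay the second course of a firebrick screen on a soldering hearth

### The job

The firebrick screen at the back of the soldering hearth has only its first course of two bricks: lay the second course on it in running bond, with the whole brick centred over the joint and a half brick at each end, level and flush with the faces and ends of the course below. Set the bricks down without dropping them, do not shift the first course, and leave the three-quarter brick and everything else on the bench where it is.

Things in the scene. Friction and masses are not known exactly. Their poses are not given: they have to be found in the camera images.
- base_a_mid (a point): First of the two bricks of the first course, already laid loose and dry, end to end, in the steel hearth tray: a cream-buff firebrick 110 long x 52 wide x 38 high, lying flat on the tray floor, which is 12 mm above the bench, so that its top is 50 mm above the bench. Its point is the centre of the block, half-way up. Axes: x along the length, y along the width, z up. Its +x axis points along the wall towards the other laid brick.
- base_b_mid (a point): Second brick of the first course, same size (110 x 52 x 38 mm), in line with the first on its +x side with a 4 mm open joint between their ends (centres 114 mm apart), so that the course is 224 mm long. Its point is the centre of the block, half-way up. Axes: x along the length, y along the width, z up. Its axes are parallel to the first brick's: its +x points away from the first brick, to the free end of the wall.
- whole_mid (a point): The whole firebrick to lay: 110 long x 52 wide x 38 high, 0.11 to 0.22 kg, lying flat and loose on the bench to the right of the hearth. Edges rounded by 2 mm. Its point is the centre of the block, half-way up. Axes: x along the length, y along the width, z up.
- half_1_mid (a point): A half brick to lay: 54 long x 52 wide x 38 high (almost square seen from above), 0.06 to 0.11 kg, lying flat and loose on the bench to the right of the hearth. Its point is the centre of the block, half-way up. Axes: x along the length, y along the width, z up.
- half_2_mid (a point): The other half brick, the same in size (54 x 52 x 38) and interchangeable with the first, also on the bench to the right of the hearth. Whole and halves together are 218 long, so joints of about 3 mm are left between them in the 224 mm course. Its point is the centre of the block, half-way up. Axes: x along the length, y along the width, z up.
- three_quarter_mid (a point): A three-quarter brick, 82 long x 52 wide x 38 high, of the same material, lying among the pieces to lay. It does not fit this course and stays where it is. Its point is the centre of the block, half-way up. Axes: x along the length, y along the width, z up.
- hearth: The soldering hearth: a fixed tray of dark sheet steel on four feet, 215 (x) x 330 (y), floor 12 mm above the bench, lip all round up to 33 mm above the bench. Origin at the centre of its underside. The first course stands on it parallel to its y axis, about 45 mm towards +x of its middle.
- pad_mid (a point): Thin firebrick slab, 114 x 75 x 20, lying in the hearth in front of the wall (on its robot side) as a rest for the work; its centre. Top 32 mm above the bench.
- strap_mid (a point): Copper earth strap with a tubular lug, 70 x 18, 18 high at the lug, lying on the thin slab; its centre.
- flux_tin_mid (a point): Small round metal flux tin, 42 across, 18 high, among the pieces to lay; its centre.
- solder_reel_mid (a point): Reel of solder standing on its flange, 54 across, 40 high, on the bench between the pieces to lay and the hearth; its centre.
Things that resemble listed ones, but are neither listed nor needed, are in the scene too. What is shaped like the part that bears half_1_mid but red is not meant.

How it is judged:
By the outcome, as a careful person would: the job done as asked, in the order asked, and still so for the second after the job is handed in, with the robot touching nothing.
It also fails if it takes over 72 s, if anything falls off the work surface, if the arm or the gripper's body presses on something with over 40 N, if the wrist force passes 120 N, or if a joint passes its speed limit or range.

### The arm

A 6-joint arm with a two-finger parallel gripper is mounted at the origin on the work surface. World frame = base frame: x ahead of the robot, y to its left, z up, the work surface at z = 0. Lengths are in m, angles in rad, forces in N, time in s.
With the tool pointing down it reaches from about 0.25 to 0.725 m from the base axis. Payload 4 kg.
Tool frame: the origin (TCP) lies on the centre line of the jaws, within the pads' length; the fingertips stand 22 mm ahead of it and the grasp point (between the pads) lies 3 mm ahead of it; z points along the fingers, y is the direction in which the jaws open and shut (so a half turn about z gives the same grasp; the last joint's range is limited). The gripper opens to 85 mm and grips with 20 to 120 N. Pads are 22 mm wide; open, the fingers measure 114 mm over their backs; the gripper's body (76 mm by 85 mm) begins 54 mm behind the grasp point. The pads swing forward as they close: fully open they stand 13 mm farther back than shut.
Start: joints at [0, 0.241, 0.005, 1.335, 0, 1.571], TCP at [0.5, -0, 0.253] pointing down, gripper open.
Joint ranges: [-2.72, 2.72], [-1.05, 1.87], [-1.09, 1.28], [-1.99, 2.15], [-1.42, 1.44], [-3.14, 3.14]. Speed limits (rad/s): [2.79, 2.79, 3.14, 3.14, 3.14, 3.14].

### API

Orientations are given as a unit quaternion [w, x, y, z].
In Python, from plant import sensors, eyes, ticket gives the robot as it stands.
- The arm moves only by the tool carry_out, never from a script. Its argument "commands" is a list of rows, each a list of 7 numbers: the shift along the tool's x, y, z in m, then the turn, a rotation vector about the tool's x, y, z in degrees, then the opening in per cent of the stroke, from 0 (shut) to 100 (fully open). A call has 1 to 12 rows; each row shifts and turns the commanded pose from where the row before left it, along the tool's axes as they then stand; what a row does not reach is not made up. A row lasts 1/8 s, in which the tool goes at most 62.5 mm and 10.7 degrees, less where a joint would pass 70% of its speed; a pose out of reach is approached as far as the arm can. A call with a gripper value outside its range is refused whole. The fingers move at their own pace and stop on an object; the grip force is fixed at half the most. Time passes only in rows, so rows that do not move let the fingers close. It gives the time, the measured TCP pose, the force and the opening at its end, in the units of the state.
- sensors.read_state(): the state, without advancing time (a new reading comes with each control period).
- eyes.read_camera(name): name is "scene" or "side" or "wrist"; returns the picture (420x560x3 uint8, red, green, blue); there is no depth.
- eyes.camera_model(name): a dict with "fx", "fy", "cx", "cy" (pixels), "R" (3x3) and "t" (3): a world point X has camera coordinates R X + t; the wrist camera has in their place "T_tool_cam" (4x4, takes a point from camera to tool coordinates, whose origin is the TCP and whose axes are the flange's). Camera axes: x right, y down, z forward; pixel columns grow to the right and rows downward; lengths in m; the calibration is good to about 2 mm. A picture is of the moment at which its call begins: read the wrist's pose just before it. camera_model takes no time and is no camera call.
- ticket.job_done(): hands the job in, once; it reports no verdict.
Trained networks look in the newest picture that a camera, given by its name, has taken for a name from the list of things; names that differ only in an ending like _2 or _b are one class to them, and where a whole thing is asked for, a point or a joint stands for the part that bears it (a point fixed in the world has none). Each returns a list of dicts, best first, with "conf" (0 to 1); they miss things now and then, are a little off and sometimes report something else, mostly with a low value. They report only what shows in the picture. A call takes as long as a camera call. They do not tell look-alikes from the thing itself.
- eyes.look_for(query, camera): "location" ([column, row] in pixels, amid what is visible of it).
- eyes.cut_out(query, camera): "region" (420x560 bool, what is visible of it) and "location" ([column, row] in pixels, amid what is visible of it).
The state is a dict: "time_s": time; "joint_pos": joint angles; "qd": joint speeds; "effort": joint torques, N m; "position": TCP position; "tool_rot": TCP orientation; "ft_force": force on the tool from outside, world axes, zero at the start; "ft_torque": the same for the moment, N m; "opening": opening from 0.0 (shut) to 1.0 (fully open).
Only numpy, scipy, OpenCV 4.12 (cv2) and the standard library are available. Lean on these libraries where they do the work, as an engineer would, in place of code of your own. Each camera call takes 0.05 s, during which the arm holds its last target. There are 200 camera calls.

## Working session

There is one attempt and no reset: what is moved stays moved. The work goes in short steps, Python scripts to look and compute and a tool call to move; the robot and the scene stay as the last step left them, time stands still between calls to the robot, and variables do not carry over. Pictures are saved under pics/ and viewed, about 8 in all and at most 12, crops included, and the job is handed in when it is done.

Besides the shell and the picture viewer there is one more tool, called after ">>>" as name([rows], argument=value, ...), one row to a line, values as JSON. carry_out: Moves the arm, as the interface text tells. Its arguments: {"type":"object","properties":{"commands":{"type":"array"}},"required":["commands"]}

```bash
mkdir -p pics
cat > h.py <<'E'
import numpy as np, cv2
from plant import sensors, eyes, ticket
from scipy.spatial.transform import Rotation as Ro
def cam(n):
    m=eyes.camera_model(n)
    K=np.array([[m['fx'],0,m['cx']],[0,m['fy'],m['cy']],[0,0,1.]])
    if 'R' in m: return K,np.array(m['R']),np.array(m['t'])
    s=sensors.read_state(); T=np.eye(4); q=s['tool_rot']; T[:3,:3]=Ro.from_quat([q[1],q[2],q[3],q[0]]).as_matrix(); T[:3,3]=s['position']
    W=np.linalg.inv(T@np.array(m['T_tool_cam'])); return K,W[:3,:3],W[:3,3]
def back(c,uv,z):
    K,R,t=c; d=R.T@np.linalg.solve(K,[uv[0],uv[1],1]); o=-R.T@t
    return o+d*(z-o[2])/d[2]
def proj(c,X):
    K,R,t=c; p=K@(R@np.asarray(X,float)+t); return p[:2]/p[2]
E
python3 - <<'E'
from h import *
s=sensors.read_state(); print(s['time_s'],s['position'],s['tool_rot'],s['ft_force'])
for n in ['scene','side','wrist']:
    c=cam(n); im=eyes.read_camera(n); cv2.imwrite(f'pics/{n}0.png',im[...,::-1])
    print(n,c[0][0,0],-c[1].T@c[2],c[1].round(2).tolist())
    if n=='wrist': continue
    for q in ['base_a_mid','whole_mid','half_1_mid','three_quarter_mid','flux_tin_mid','solder_reel_mid']:
        for r in eyes.look_for(q,n): print(n,q,round(r['conf'],2),np.round(r['location']),back(c,r['location'],.019).round(3))
a=[cv2.imread(f'pics/{n}0.png') for n in ['scene','side']]
E
```

```text
0.0 [ 4.99405498e-01 -1.46886786e-05  2.52422360e-01] [-0.00073549  0.70711265  0.70710014 -0.00074175] [ 0.52777704  0.77821192 -0.25680849]
scene 508.11326678362104 [ 1.0796492  -0.77963275  0.6621927 ] [[0.75, 0.66, 0.02], [0.38, -0.4, -0.84], [-0.55, 0.63, -0.55]]
scene base_a_mid 0.84 [341. 191.] [0.522 0.118 0.019]
scene whole_mid 0.82 [247. 308.] [ 0.627 -0.316  0.019]
scene half_1_mid 0.87 [110. 293.] [ 0.42  -0.457  0.019]
scene half_1_mid 0.86 [170. 266.] [ 0.438 -0.336  0.019]
scene half_1_mid 0.69 [162. 312.] [ 0.526 -0.423  0.019]
scene half_1_mid 0.67 [ 77. 270.] [ 0.321 -0.464  0.019]
scene three_quarter_mid 0.74 [228. 236.] [ 0.453 -0.192  0.019]
scene three_quarter_mid 0.74 [168. 266.] [ 0.438 -0.34   0.019]
scene three_quarter_mid 0.62 [238. 270.] [ 0.543 -0.255  0.019]
scene flux_tin_mid 0.78 [237. 270.] [ 0.544 -0.257  0.019]
scene solder_reel_mid 0.64 [267. 202.] [ 0.425 -0.041  0.019]
scene solder_reel_mid 0.57 [236. 269.] [ 0.54  -0.257  0.019]
side 405.92992694027583 [0.44429822 0.6182318  0.76473655] [[-1.0, 0.0, -0.0], [0.0, 0.71, -0.7], [0.0, -0.7, -0.71]]
side base_a_mid 0.57 [238. 276.] [0.537 0.088 0.019]
side whole_mid 0.56 [215. 164.] [ 0.631 -0.305  0.019]
side half_1_mid 0.75 [323. 135.] [ 0.306 -0.451  0.019]
side half_1_mid 0.6 [288. 159.] [ 0.421 -0.327  0.019]
side half_1_mid 0.45 [293. 134.] [ 0.403 -0.453  0.019]
side three_quarter_mid 0.88 [280. 194.] [ 0.445 -0.178  0.019]
side flux_tin_mid 0.48 [250. 181.] [ 0.528 -0.23   0.019]
side solder_reel_mid 0.83 [288. 232.] [ 0.425 -0.043  0.019]
wrist 328.1034068579076 [0.500208   0.07420434 0.37409564] [[1.0, -0.0, -0.0], [0.0, -0.96, 0.29], [-0.0, -0.29, -0.96]]
```

View pics/scene0.png

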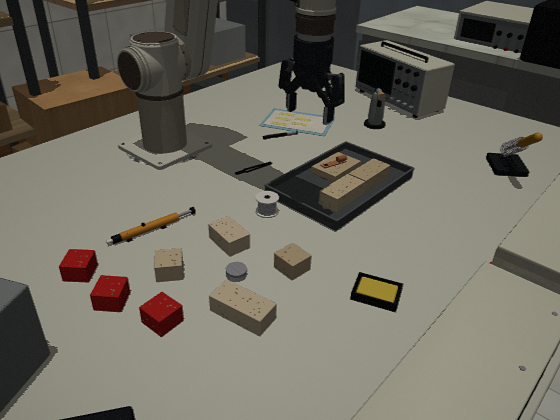

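View pics/side0.png

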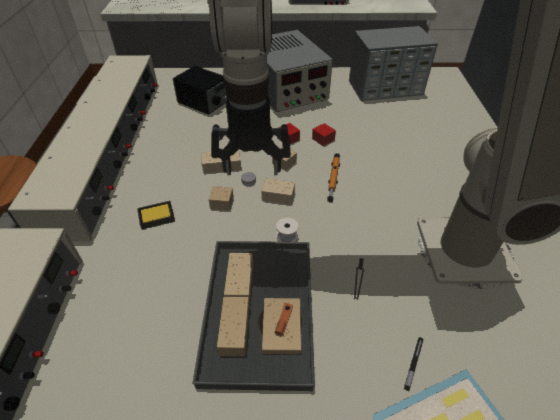

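The scene view shows the beige halves at about (169,264) and (292,260), the whole at (243,307), the three-quarter at (229,235), the tin at (236,271) and three red look-alikes at left. The side view shows the wall at about (236,300), partly clear, with the gripper covering the pieces.

View pics/wrist0.png

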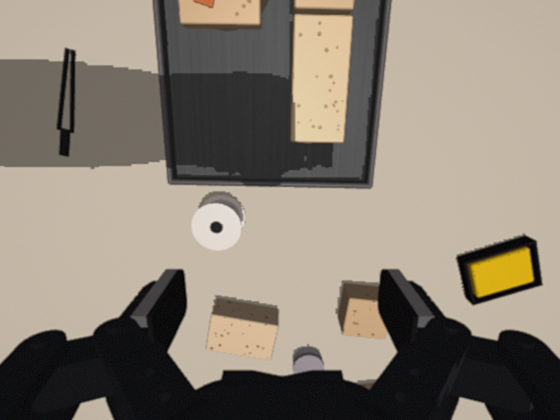

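Run:
```python
from h import *
for n in ['scene','side']:
    c=cam(n); 
    if n=='scene': print('half2', back(c,(292,260),.019), '3/4',back(c,(229,235),.019),'whole',back(c,(243,307),.019),'half1',back(c,(169,264),.019))
    else: print('half2',back(c,(221,197),.019),'3/4',back(c,(279,190),.019))
print(eyes.camera_model('wrist')['T_tool_cam'])
im=cv2.imread('pics/scene0.png'); hsv=cv2.cvtColor(im,cv2.COLOR_BGR2HSV)
for p in [(169,255),(292,252),(235,298),(250,110),(160,300)]: print(p,hsv[p[1],p[0]])
im=cv2.imread('pics/wrist0.png'); hsv=cv2.cvtColor(im,cv2.COLOR_BGR2HSV); print([ (x,hsv[220,x].tolist()) for x in range(20,560,40)])
```

```text
half2 [ 0.60125328 -0.1611142   0.019     ] 3/4 [ 0.45131808 -0.1882461   0.019     ] whole [ 0.62055421 -0.31962417  0.019     ] half1 [ 0.43349373 -0.33368297  0.019     ]
half2 [ 0.6006933  -0.16679088  0.019     ] 3/4 [ 0.4460365  -0.19368243  0.019     ]
[[-2.36020755e-05 -9.56388876e-01 -2.92096417e-01  7.42074017e-02]
 [ 9.99999970e-01  4.91073713e-05 -2.41590839e-04  2.08318194e-04]
 [ 2.45398878e-04 -2.92096414e-01  9.56388846e-01 -1.20772811e-01]
 [ 0.00000000e+00  0.00000000e+00  0.00000000e+00  1.00000000e+00]]
(169, 255) [ 20  76 135]
(292, 252) [ 19  82 140]
(235, 298) [ 18  65 154]
(250, 110) [ 26  27 144]
(160, 300) [  1 214 130]
[(20, [17, 38, 195]), (60, [18, 38, 195]), (100, [17, 40, 197]), (140, [17, 40, 198]), (180, [18, 38, 196]), (220, [17, 16, 229]), (260, [17, 39, 198]), (300, [17, 39, 197]), (340, [18, 38, 197]), (380, [18, 38, 197]), (420, [18, 38, 196]), (460, [18, 38, 196]), (500, [18, 38, 196]), (540, [18, 37, 194])]
```

The wrist view shows the course's near brick (293–350, 15–142), the joint at row ~12, the three-quarter at (243,335), and a half at (363,312) behind the finger. Next I move up over the wall.

>>> carry_out([
  [0.035,0.025,-0.03,0,0,0,100],
  [0.035,0.025,-0.03,0,0,0,100],
  [0,0,0,0,0,0,100],
  [0,0,0,0,0,0,100],
])

```text
time_s: 1.25
position: [0.5495, 0.0698, 0.3126]
tool_rot: [-0.0, 0.707, 0.707, -0.001]
ft_force: [-1.1, 1.0, 0.4]
opening: 0.997
```

```bash
cat >> h.py <<'E'
from scipy.optimize import minimize
def mask(im,shade=70):
    h=cv2.cvtColor(im,cv2.COLOR_BGR2HSV)
    m=((h[...,0]>=8)&(h[...,0]<=26)&(h[...,1]>52)&(h[...,2]>shade)).astype(np.uint8)
    m=cv2.morphologyEx(m,cv2.MORPH_CLOSE,np.ones((7,7)))
    return cv2.morphologyEx(m,cv2.MORPH_OPEN,np.ones((3,3)))
def corners(x,y,yaw,L,W,z0,z1):
    c,s=np.cos(yaw),np.sin(yaw)
    return [[x+c*a*L/2-s*b*W/2,y+s*a*L/2+c*b*W/2,z] for z in (z0,z1) for a,b in ((1,1),(1,-1),(-1,-1),(-1,1))]
def render(c,p,L,W,z0,z1,S=4):
    u=np.array([proj(c,X) for X in corners(*p,L,W,z0,z1)])
    h=cv2.convexHull((u*S*16).round().astype(np.int32)); r=np.zeros((420*S,560*S),np.uint8); cv2.fillConvexPoly(r,h,255,shift=4)
    return cv2.resize(r,(560,420),interpolation=cv2.INTER_AREA)/255.
def fit(c,m,p0,L,W,z0,z1,valid=None):
    "fit box silhouette to mask near p0; valid: pixels that count"
    near=cv2.dilate((render(c,p0,L+.03,W+.03,z0,z1)>0).astype(np.uint8),np.ones((5,5)))
    v=near if valid is None else near*valid
    f=lambda q:np.sum(v*np.abs(render(c,[q[0],q[1],q[2]],L,W,z0,z1)-m))
    best=None
    for st in (.01,.004):
        x0=np.array(p0 if best is None else best.x,float)
        best=minimize(f,x0,method='Nelder-Mead',options=dict(initial_simplex=[x0,x0+[st,0,0],x0+[0,st,0],x0+[0,0,st*10]],xatol=5e-5,fatol=.3,maxiter=150))
    return best.x,best.fun/max(1,np.sum(v*m))
def shot(name):
    c=cam('wrist'); im=eyes.read_camera('wrist')[...,::-1].copy(); cv2.imwrite(f'pics/{name}.png',im); return c,im
E
python3 - <<'E'
from h import *
s=sensors.read_state(); print(s['time_s'],s['position'],s['ft_force'])
c,im=shot('w1'); m=mask(im)
ov=im.copy(); ov[m>0]=(ov[m>0]*.6+np.array([0,100,0])).astype(np.uint8)
# course: whole 224 x 52 box and each brick (joint pixel belongs to none)
for p0,L in (((.552,.105,np.pi/2),.224),((.552,.162,np.pi/2),.110),((.552,.048,np.pi/2),.110)):
    x,r=fit(c,m,p0,L,.052,.012,.05); print(L,x.round(4),np.degrees(x[2]).round(2),round(r,3))
    for X in (corners(*x,L,.052,.012,.05)): cv2.circle(ov,tuple(np.int32(proj(c,X).round())),2,(255,0,0),-1)
cv2.imwrite('pics/w1o.png',ov)
E
```

```text
1.25 [0.54952999 0.06984917 0.31259413] [-1.10244654  0.96740998  0.41649885]
0.224 [0.5369 0.1576 1.55  ] 88.81 0.012
0.11 [0.5373 0.1793 1.5426] 88.38 0.22
0.11 [0.5357 0.1006 1.5497] 88.79 0.014
```

View pics/w1o.png

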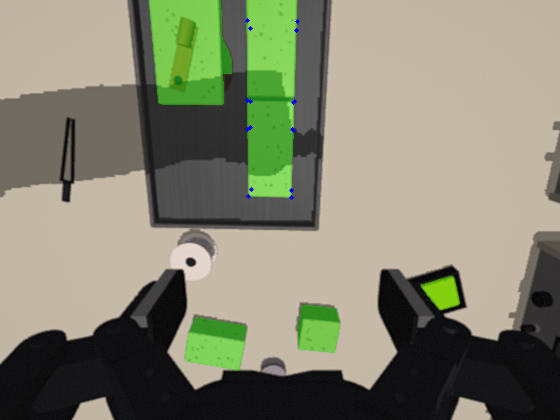

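The overlay shows the mask matching the bricks: near brick (248–294, 100–197), with the far brick cut off by the top edge. I shift to see the whole course.

>>> carry_out([
  [0.035,-0.006,0,0,0,1.2,100],
  [0.035,-0.006,0,0,0,0,100],
  [0,0,0,0,0,0,100],
  [0,0,0,0,0,0,100],
])

```text
time_s: 1.8
position: [0.5382, 0.139, 0.3127]
tool_rot: [-0.0, 0.715, 0.699, -0.001]
ft_force: [0.1, 0.4, -0.6]
opening: 0.997
```

Run:
```python
from h import *
s=sensors.read_state(); print(s['time_s'],s['position'],s['tool_rot'])
c,im=shot('w2'); m=mask(im); v=np.ones((420,560),np.uint8); v[:, :235]=0
for p0,L in (((.537,.1576,1.55),.224),((.537,.2146,1.55),.110),((.5357,.1006,1.55),.110)):
    x,r=fit(c,m,p0,L,.052,.012,.05); print(L,x.round(4),np.degrees(x[2]).round(2),round(r,3), np.array([proj(c,X) for X in corners(*x,L,.052,.012,.05)]).round(0)[4:].tolist())
c1=c
```

```text
1.8 [0.5381814  0.13901626 0.31274894] [-1.33975220e-04  7.14774239e-01  6.99354803e-01 -7.92897088e-04]
0.224 [0.5368 0.1576 1.5503] 88.83 0.012 [[256.0, 56.0], [305.0, 56.0], [301.0, 250.0], [260.0, 250.0]]
0.11 [0.538  0.2143 1.5477] 88.68 0.132 [[256.0, 56.0], [305.0, 56.0], [303.0, 160.0], [258.0, 160.0]]
0.11 [0.536  0.1186 1.5519] 88.92 0.132 [[258.0, 147.0], [303.0, 147.0], [302.0, 236.0], [260.0, 236.0]]
```

>>> carry_out([
  [-0.054,0,0,0,0,0,100],
  [-0.054,0,0,0,0,0,100],
  [-0.054,0,0,0,0,0,100],
  [-0.054,0,0,0,0,0,100],
  [-0.054,0,0,0,0,0,100],
  [-0.054,0,0,0,0,0,100],
  [-0.054,0,0,0,0,0,100],
  [-0.054,0,0,0,0,0,100],
  [0,0,0,0,0,0,100],
  [0,0,0,0,0,0,100],
])

```text
time_s: 3.1
position: [0.5288, -0.2925, 0.3129]
tool_rot: [-0.001, 0.715, 0.699, 0.0]
ft_force: [0.4, 1.2, -0.2]
opening: 1.001
```

Run:
```python
from h import *
s=sensors.read_state(); print(s['time_s'],s['position'],s['tool_rot'])
c,im=shot('w3'); m=mask(im); ov=im.copy()
n,lab,st,ce=cv2.connectedComponentsWithStats(m)
for i in range(1,n):
    if st[i,4]>300:
        cnt=cv2.findContours((lab==i).astype(np.uint8),0,2)[0][0]; print(st[i].tolist(),back(c,ce[i],.025).round(3),[round(float(a),3) for a in back(c,cv2.minAreaRect(cnt)[0],.03)])
ov[m>0]=(ov[m>0]*.6+np.array([0,100,0])).astype(np.uint8)
cv2.imwrite('pics/w3o.png',ov)
```

```text
3.1 [ 0.52882169 -0.29249683  0.31294791] [-5.60222342e-04  7.15206546e-01  6.98912929e-01  2.41948402e-07]
[455, 0, 71, 42, 2132] [ 0.759 -0.123  0.025] [0.76, -0.128, 0.03]
[316, 29, 58, 58, 2760] [ 0.602 -0.161  0.025] [0.602, -0.162, 0.03]
[173, 55, 79, 61, 3705] [ 0.449 -0.187  0.025] [0.45, -0.187, 0.03]
[89, 106, 19, 107, 1876] [ 0.3   -0.268  0.025] [0.303, -0.269, 0.03]
[307, 164, 93, 57, 4095] [ 0.619 -0.318  0.025] [0.619, -0.316, 0.03]
[179, 177, 59, 59, 2030] [ 0.433 -0.333  0.025] [0.434, -0.332, 0.03]
```

View pics/w3o.png

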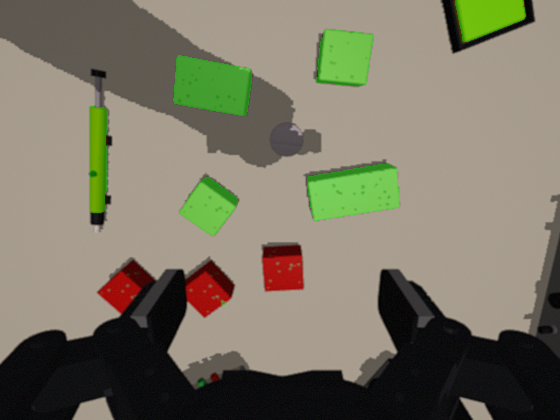

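Everything is clear in this view: whole (353,192), half A (345,57), half B (209,205, turned), three-quarter (213,85), tin (286,138).

Run:
```python
from h import *
im=cv2.imread('pics/w3.png'); c=cam('wrist'); m=mask(im,40); 
def tops(n,p0s,L):
    for p0 in p0s:
        x,r=fit(c,m,p0,L,.052,0,.038); print(n,x.round(4),np.degrees(x[2]).round(1),round(r,4))
tops('whole',[(.62,-.316,np.radians(10))],.110)
tops('halfA',[(.602,-.162,a) for a in np.radians([-5,85])],.054)
tops('halfB',[(.434,-.332,a) for a in np.radians([-40,50])],.054)
tops('3/4',[(.45,-.188,np.radians(-10))],.082)
```

```text
whole [ 0.6186 -0.3184  0.1452] 8.3 0.03
halfA [ 0.6026 -0.1614 -0.1129] -6.5 0.0297
halfA [ 0.6026 -0.1623  1.4609] 83.7 0.0674
halfB [ 0.4337 -0.3341 -0.6764] -38.8 0.0345
halfB [ 0.4338 -0.3333  0.897 ] 51.4 0.0786
3/4 [ 0.4511 -0.1882 -0.1957] -11.2 0.0217
```

>>> carry_out([
  [-0.012,0.0452,0.0315,0,0,0,100],
  [-0.012,0.0452,0.0315,0,0,0,100],
  [0,0,0,0,0,10.05,100],
  [0,0,0,0,0,10.05,100],
  [0,0,0,0,0,10.05,100],
  [0,0,0,0,0,10.05,100],
  [0,0,0,0,0,10.05,100],
  [0,0,0,0,0,10.05,100],
  [0,0,0,0,0,10.05,100],
  [0,0,0,0,0,10.05,100],
  [0,0,0,0,0,0,100],
  [0,0,0,0,0,0,100],
])

```text
time_s: 4.65
position: [0.6198, -0.3167, 0.2506]
tool_rot: [0.0, 0.997, 0.075, 0.0]
ft_force: [-0.2, 0.0, 0.3]
opening: 1.003
```

```bash
cat >> h.py <<'E'
def tool():
    s=sensors.read_state(); q=s['tool_rot']; M=Ro.from_quat([q[1],q[2],q[3],q[0]]).as_matrix()
    return s,M,np.array(s['position'])
def rel(p,z=None,yaw=None):
    "shift in tool axes to world xy p (and z), and turn about tool z to bring tool x to yaw"
    s,M,t=tool(); d=M.T@(np.array([p[0],p[1],t[2] if z is None else z])-t)
    y=np.degrees(np.arctan2(M[1,0],M[0,0])); print('t',round(s['time_s'],2),'pos',t.round(4),'yaw',round(y,2),'tilt',M[:2,2].round(4),'j6',round(s['joint_pos'][5],2),'F',np.round(s['ft_force'],1),'shift',d.round(4),'turn',None if yaw is None else round(-((np.degrees(yaw)-y+180)%360-180),2))
E
python3 - <<'E'
from h import *
c,im=shot('w4'); m=mask(im,40)
x,r=fit(c,m,(.6186,-.3184,.1452),.110,.052,0,.038); print(x.round(4),np.degrees(x[2]).round(2),r)
rel(x[:2],.026,x[2])
E
```

```text
[ 0.6171 -0.3192  0.1474] 8.45 0.02093938716170879
t 4.7 pos [ 0.6198 -0.3169  0.2506] yaw 8.57 tilt [ 0.0002 -0.0001] j6 2.52 F [ 0.9 -0.6  0.6] shift [-0.003   0.0018  0.2246] turn 0.12
```

>>> carry_out([
  [-0.003,0.0018,0.045,0,0,0.1,100],
  [0,0,0.05,0,0,0,100],
  [0,0,0.05,0,0,0,100],
  [0,0,0.05,0,0,0,100],
  [0,0,0.0236,0,0,0,100],
  [0,0,0.01,0,0,0,100],
  [0,0,0,0,0,0,100],
  [0,0,0,0,0,0,30],
  [0,0,0,0,0,0,30],
  [0,0,0,0,0,0,30],
  [0,0,0,0,0,0,30],
  [0,0,0,0,0,0,30],
])

```text
time_s: 6.2
position: [0.6181, -0.3205, 0.0238]
tool_rot: [0.001, 0.997, 0.072, 0.002]
ft_force: [-0.3, -0.4, 6.1]
opening: 0.598
```

Run:
```python
from h import *
rel((.5368,.1576),.30,1.5503); print(sensors.read_state()['opening'])
```

```text
t 6.2 pos [ 0.6181 -0.3205  0.0238] yaw 8.3 tilt [ 0.0033 -0.0015] j6 2.52 F [-0.3 -0.4  6.1] shift [-0.0105 -0.4843 -0.2772] turn -80.52
0.5979341784861112
```

>>> carry_out([
  [0,0,0,0,0,0,80],
  [0,0,-0.006,0,0,0,80],
  [0,0,0,0,0,0,80],
])

```text
time_s: 6.58
position: [0.6171, -0.3201, 0.0281]
tool_rot: [0.0, 0.997, 0.072, 0.0]
ft_force: [0.3, 0.6, -0.1]
opening: 0.8
```

Run:
```python
from h import *
rel((.6171,-.3192),.026,.1474); s=sensors.read_state(); print(s['opening'])
```

```text
t 6.58 pos [ 0.6171 -0.3201  0.0281] yaw 8.3 tilt [ 0.0006 -0.0004] j6 2.52 F [ 0.3  0.6 -0.1] shift [ 0.0001 -0.0009  0.0021] turn -0.15
0.7995925607706086
```

>>> carry_out([
  [0,0,0,0,0,0,30],
  [0,0,0,0,0,0,30],
  [0,0,0,0,0,0,30],
  [0,0,0,0,0,0,30],
  [0,0,-0.01,0,0,0,30],
  [0,0,-0.04,0,0,0,30],
  [0,0,-0.05,0,0,0,30],
  [0,0,-0.05,0,0,0,30],
  [0,0,0,0,0,0,30],
])

```text
time_s: 7.7
position: [0.6194, -0.3212, 0.1843]
tool_rot: [0.003, 0.997, 0.072, 0.005]
ft_force: [0.9, -0.3, -1.3]
opening: 0.599
```

```bash
cat >> h.py <<'E'
def plan(p,yaw,n=10):
    "rows to go to xy p and yaw at constant z, straight line in world"
    s,M,t=tool(); y=np.degrees(np.arctan2(M[1,0],M[0,0])); turn=-((np.degrees(yaw)-y+180)%360-180)
    st=(np.array([p[0],p[1],t[2]])-t)/n
    for i in range(n):
        print((M.T@st).round(4).tolist(),round(turn/n,2)); M=M@Ro.from_euler('z',turn/n,degrees=True).as_matrix()
E
python3 - <<'E'
from h import *
rel((.5368,.1576),.12,1.5503); print(sensors.read_state()['opening']); plan((.5368,.1576),1.5503)
E
```

```text
t 7.7 pos [ 0.6194 -0.3212  0.1843] yaw 8.3 tilt [ 0.0097 -0.005 ] j6 2.52 F [ 0.9 -0.3 -1.3] shift [-0.0132 -0.4861  0.0611] turn -80.52
0.5993541981028856
[-0.0013, -0.0486, -0.0003] -8.05
[0.0056, -0.0483, -0.0003] -8.05
[0.0123, -0.047, -0.0003] -8.05
[0.0187, -0.0448, -0.0003] -8.05
[0.0248, -0.0418, -0.0003] -8.05
[0.0304, -0.0379, -0.0003] -8.05
[0.0354, -0.0332, -0.0003] -8.05
[0.0397, -0.0279, -0.0003] -8.05
[0.0433, -0.0221, -0.0003] -8.05
[0.0459, -0.0158, -0.0003] -8.05
```

>>> carry_out([
  [-0.0013,-0.0486,0,0,0,-8.05,30],
  [0.0056,-0.0483,0,0,0,-8.05,30],
  [0.0123,-0.047,0,0,0,-8.05,30],
  [0.0187,-0.0448,0,0,0,-8.05,30],
  [0.0248,-0.0418,0,0,0,-8.05,30],
  [0.0304,-0.0379,0,0,0,-8.05,30],
  [0.0354,-0.0332,0,0,0,-8.05,30],
  [0.0397,-0.0279,0,0,0,-8.05,30],
  [0.0433,-0.0221,0,0,0,-8.05,30],
  [0.0459,-0.0158,0,0,0,-8.05,30],
  [0,0,0,0,0,0,30],
  [0,0,0,0,0,0,30],
])

```text
time_s: 9.2
position: [0.5336, 0.1585, 0.1768]
tool_rot: [-0.0, 0.714, 0.7, -0.001]
ft_force: [-0.1, -0.0, -0.9]
opening: 0.602
```

Run:
```python
from h import *
rel((.5368,.1576),.12,1.5503); print(sensors.read_state()['opening']); c,im=shot('w5')
x,r=fit(c,mask(im,40),(.5368,.1576,1.5503),.224,.052,.012,.05); print(x,r)
```

```text
t 9.2 pos [0.5336 0.1585 0.1768] yaw 88.8 tilt [-0.002  -0.0012] j6 1.88 F [-0.1 -0.  -0.9] shift [-0.0008  0.0033  0.0568] turn -0.03
0.6021029386410534
[0.53654245 0.15705521 1.55082746] 0.32636533348741686
```

View pics/w5.png

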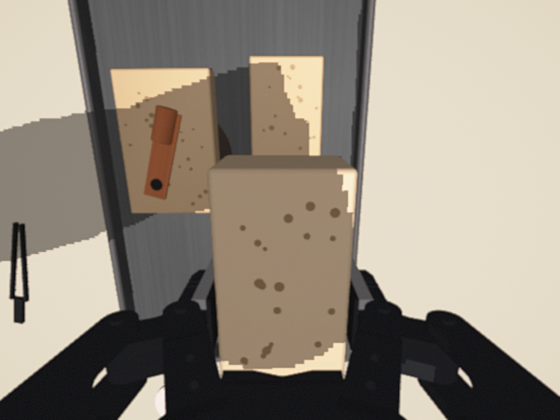

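The held whole fills (212–355, 157–371), with its front top edge at row ~169. The course's far end runs from row 57 at columns 250–322. I work out the brick's place in the hand from these edges.

Run:
```python
from h import *
c=cam('wrist'); im=cv2.imread('pics/w5.png'); s,M,t=tool()
g=cv2.GaussianBlur(cv2.cvtColor(im,cv2.COLOR_BGR2GRAY),(5,5),0).astype(float)
h=mask(im,40)
z=t[2]+.0099
def T(uv,z): return (M.T@(back(c,uv,z)-t))[:2].round(4)
for r in (180,200,215,230,245):
    row=h[r]; cs=np.where(row[200:370])[0]+200; l,q=200+np.argmax(np.abs(np.gradient(g[r]))[200:225]),335+np.argmax(np.abs(np.gradient(g[r]))[335:370])
    print(r,cs.min(),cs.max(),l,q,T((l,r),z),T((q,r),z))
for u in (230,260,280,300,330):
    col=np.abs(np.gradient(g[:,u])); a=150+np.argmax(col[150:163]); b=163+np.argmax(col[163:178]); e=355+np.argmax(col[355:385])
    print(u,a,b,e,T((u,b),z),T((u,e),z),'bottom',T((u,a),t[2]-.0281))
```

```text
180 200 356 209 356 [ 0.0517 -0.0248] [0.0518 0.0256]
200 200 355 210 361 [ 0.0446 -0.025 ] [0.0447 0.0278]
215 210 354 210 360 [ 0.0391 -0.0253] [0.0392 0.0278]
230 211 353 211 359 [ 0.0335 -0.0253] [0.0335 0.0279]
245 212 352 212 358 [ 0.0277 -0.0253] [0.0277 0.0279]
230 154 168 370 [ 0.0559 -0.0174] [-0.0283 -0.0214] bottom [ 0.0559 -0.0232]
260 155 169 372 [ 0.0555 -0.0073] [-0.0293 -0.0089] bottom [ 0.0555 -0.0097]
280 155 169 375 [ 0.0555 -0.0005] [-0.0308 -0.0006] bottom [ 0.0555 -0.0007]
300 155 168 372 [0.0559 0.0063] [-0.0293  0.0077] bottom [0.0555 0.0083]
330 155 169 370 [0.0555 0.0165] [-0.0282  0.0201] bottom [0.0555 0.0218]
```

Run:
```python
from h import *
c=cam('wrist'); im=cv2.imread('pics/w5.png'); m=mask(im,40); v=np.ones((420,560),np.uint8); v[150:]=0; v[:,:240]=0
x,r=fit(c,m,(.5368,.1576,1.5503),.224,.052,.012,.05,v); print(x,r)
# held brick fit, rows below the front edge, tool-level z
t=tool()[2]; v=np.zeros((420,560),np.uint8); v[172:262,185:385]=1
x2,r=fit(c,m,(t[0],t[1],1.5503),.110,.052,t[2]+.0,t[2]+.0099,v); print('held',x2,r, tool()[1].T@(np.array([*x2[:2],t[2]])-t))
u=np.array([np.cos(1.5503),np.sin(1.5503)])
p=np.array([.5368,.1576])-.0005*u
rel(p,.0781,1.5503)
```

```text
[0.53686092 0.15663193 1.54782508] 0.0067513890802222525
held [0.53533416 0.16383247 1.58467843] 0.08408103231155614 [ 5.88135373e-03  1.23268430e-03 -7.56897496e-06]
t 9.25 pos [0.534 0.158 0.177] yaw 88.73 tilt [-0.0015 -0.0009] j6 1.88 F [-1.  -0.2 -2.7] shift [-0.0007  0.003   0.0989] turn -0.1
```

>>> carry_out([
  [-0.001,0.003,0.035,0,0,0,30],
  [0,0,0.035,0,0,0,30],
  [0,0,0.018,0,0,0,30],
  [0,0,0.006,0,0,0,30],
  [0,0,0,0,0,0,30],
  [0,0,0,0,0,0,30],
])

```text
time_s: 10.0
position: [0.5383, 0.1576, 0.0848]
tool_rot: [0.001, 0.715, 0.699, 0.001]
ft_force: [0.3, 0.2, -2.4]
opening: 0.599
```

Run:
```python
from h import *
rel((.5368,.1568),.0781,1.5503)
```

```text
t 10.0 pos [0.5383 0.1576 0.0848] yaw 88.75 tilt [0.0021 0.0005] j6 1.88 F [ 0.3  0.2 -2.4] shift [-0.0008 -0.0015  0.0067] turn -0.07
```

>>> carry_out([
  [-0.0006,-0.0004,0.003,0,0,0,30],
  [0,0,0,0,0,0,30],
  [0,0,0,0,0,0,30],
  [0,0,0,0,0,0,30],
])

```text
time_s: 10.5
position: [0.537, 0.1573, 0.0808]
tool_rot: [0.0, 0.714, 0.7, 0.0]
ft_force: [0.6, -0.5, -1.6]
opening: 0.599
```

Run:
```python
from h import *
rel((.5368,.1568),.0781,1.5503)
```

```text
t 10.5 pos [0.537  0.1573 0.0808] yaw 88.81 tilt [0.0002 0.    ] j6 1.88 F [ 0.6 -0.5 -1.6] shift [-0.0005 -0.0002  0.0027] turn -0.02
```

>>> carry_out([
  [-0.0004,0,0.001,0,0,0,30],
  [0,0,0.001,0,0,0,30],
  [0,0,0,0,0,0,30],
  [0,0,0,0,0,0,30],
])

```text
time_s: 11.0
position: [0.5369, 0.1568, 0.0787]
tool_rot: [-0.0, 0.714, 0.7, -0.0]
ft_force: [-0.5, -0.5, -1.8]
opening: 0.598
```

>>> carry_out([
  [0,0,0.0007,0,0,0,30],
  [0,0,0,0,0,0,30],
])

```text
time_s: 11.25
position: [0.5369, 0.1567, 0.078]
tool_rot: [0.0, 0.714, 0.7, -0.0]
ft_force: [0.1, -1.3, -1.9]
opening: 0.6
```

>>> carry_out([
  [0,0,0.0007,0,0,0,30],
  [0,0,0,0,0,0,30],
])

```text
time_s: 11.5
position: [0.537, 0.1568, 0.0778]
tool_rot: [0.0, 0.714, 0.7, 0.0]
ft_force: [-1.6, 0.1, 3.6]
opening: 0.601
```

>>> carry_out([
  [0,0,0,0,0,0,66],
  [0,0,0,0,0,0,80],
  [0,0,0,0,0,0,80],
  [0,0,-0.02,0,0,0,80],
  [0,0,-0.05,0,0,0,80],
  [0,0,-0.055,0,0,0,80],
  [0,0,-0.055,0,0,0,100],
  [-0.03,0,-0.055,0,0,0,100],
  [0,0,0,0,0,0,100],
  [0,0,0,0,0,0,100],
])

```text
time_s: 12.75
position: [0.5363, 0.1267, 0.3119]
tool_rot: [-0.0, 0.715, 0.699, 0.0]
ft_force: [0.8, -0.2, -0.6]
opening: 1.001
```

Run:
```python
from h import *
rel((.5368,.1568),.0781,1.5503)
c,im=shot('w6'); m=mask(im,40); ov=im.copy(); K=np.array
a=.0204
for p,L,z0,z1,col in (((.5368,.1572,1.5503),.110,.05,.088,(255,0,0)),((.5368,.1572,1.5503),.224,.012,.05,(0,0,255))):
    u=[proj(c,X) for X in corners(*p,L,.052,z0,z1)][4:]
    cv2.polylines(ov,[np.int32(np.round(u))],True,col,1); print(np.round(u,1).tolist())
cv2.imwrite('pics/w6o.png',cv2.resize(ov[0:280,160:400],None,fx=2,fy=2,interpolation=cv2.INTER_NEAREST))
```

```text
t 12.75 pos [0.5363 0.1267 0.3119] yaw 88.77 tilt [0.     0.0002] j6 1.82 F [ 0.8 -0.2 -0.6] shift [ 3.000e-02 -1.000e-04  2.338e-01] turn -0.06
[[255.5, 99.7], [307.7, 99.7], [305.5, 206.0], [257.9, 206.1]]
[[256.9, 43.9], [306.2, 43.9], [302.6, 241.4], [261.1, 241.4]]
```

View pics/w6o.png

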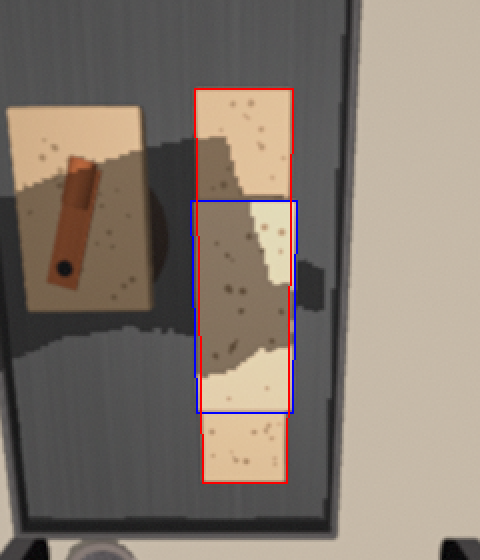

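The view shows the whole lying across the joint, within a pixel or so of the predicted outline (blue), with the course below matching red. I measure this with sub-pixel edges.

```bash
cat > chk.py <<'E'
from h import *
def sub(line,a,b):
    "sub-pixel position of strongest edge in line[a:b]"
    d=np.abs(np.gradient(line))[a:b]; k=np.argmax(d); k0=max(k-2,0); w=d[k0:k+3]; return a+k0+np.sum(w*np.arange(len(w)))/w.sum()
def lateral(c,im,ctr,L,z,half,yaw=1.5503,W=.052,n=9):
    "mean lateral positions of the left/right edge of a block top along its length, wall frame, mm (robot side negative)"
    sat=cv2.GaussianBlur(im,(3,3),0).astype(float); sat=sat.max(2)-sat.min(2)+.0*sat[...,0]
    u=np.array([np.cos(yaw),np.sin(yaw)]); nrm=np.array([np.sin(yaw),-np.cos(yaw)]); out=[]
    for k in np.linspace(-half,half,n):
        p=np.array(ctr)+k*u; o=[]
        for s in (-1,1):
            q=proj(c,[*(p+s*W/2*nrm),z]); r=int(round(q[1])); e=sub(sat[r],int(q[0])-6,int(q[0])+8)
            o.append((back(c,(e,r),z)[:2]-p)@nrm*1000)
        out.append(o)
    return np.array(out)
E
python3 - <<'E'
from chk import *
im=cv2.imread('pics/w6.png'); c=cam('wrist')
for n,ctr,z,h in (('whole',(.5368,.1572),.088,.045),('baseFar',(.5385,.242),.05,.02),('baseNear',(.5351,.0722),.05,.015)):
    o=lateral(c,im,ctr,0,z,h); print(n,np.median(o,0).round(2),'centre',np.median(o.mean(1)).round(2), o.mean(1).round(1))
g=cv2.GaussianBlur(cv2.cvtColor(im,cv2.COLOR_BGR2GRAY),(3,3),0).astype(float)
for nm,lo,hi,z in (('far base end',36,52,.05),('far whole',93,108,.088),('near whole',198,216,.088),('near base',232,250,.05)):
    e=[sub(g[:,u],lo,hi) for u in range(272,296,3)]; print(nm,np.round(np.median(e),1),back(c,(282,np.median(e)),z)[1].round(4))
E
```

```text
whole [-26.52  25.49] centre -0.53 [-0.5 -0.6 -0.5 -0.6 -0.8 -0.5 -0.4 -0.6 -0.5]
baseFar [-27.28  24.34] centre -1.45 [-1.4 -1.4 -1.4 -1.4 -1.5 -1.4 -1.6 -1.6 -1.6]
baseNear [-27.35  24.19] centre -1.56 [-1.5 -1.6 -1.6 -1.6 -1.6 -1.6 -1.5 -1.5 -1.5]
far base end 44.0 0.2689
far whole 98.4 0.2134
near whole 204.3 0.1045
near base 240.3 0.047
```

Relative to the course, the whole measures about 1 mm toward +x and 1 mm along, and the base is unmoved. I accept that and go on to half A.

Run:
```python
from h import *
plan((.602,-.161),-.1129+np.pi,9)
```

```text
[-0.0318, 0.008, -0.0] -9.41
[-0.0327, 0.0027, -0.0] -9.41
[-0.0327, -0.0027, -0.0] -9.41
[-0.0318, -0.008, -0.0] -9.41
[-0.0301, -0.0131, -0.0] -9.41
[-0.0275, -0.0178, -0.0] -9.41
[-0.0243, -0.0221, -0.0] -9.41
[-0.0203, -0.0258, -0.0] -9.41
[-0.0158, -0.0287, -0.0] -9.41
```

>>> carry_out([
  [-0.0318,0.008,0.007,0,0,-9.41,100],
  [-0.0327,0.0027,0.007,0,0,-9.41,100],
  [-0.0327,-0.0027,0.007,0,0,-9.41,100],
  [-0.0318,-0.008,0.007,0,0,-9.41,100],
  [-0.0301,-0.0131,0.007,0,0,-9.41,100],
  [-0.0275,-0.0178,0.007,0,0,-9.41,100],
  [-0.0243,-0.0221,0.007,0,0,-9.41,100],
  [-0.0203,-0.0258,0.007,0,0,-9.41,100],
  [-0.0158,-0.0287,0.006,0,0,-9.41,100],
  [0,0,0,0,0,0,100],
  [0,0,0,0,0,0,100],
  [0,0,0,0,0,0,100],
])

```text
time_s: 14.3
position: [0.6022, -0.1597, 0.2499]
tool_rot: [-0.0, 0.056, 0.998, 0.0]
ft_force: [0.2, 0.6, -0.1]
opening: 0.999
```

```bash
sed -i 's/cv2.fillConvexPoly(r,h,255,shift=4)/cv2.fillConvexPoly(r,h,255,shift=4)/; s/h=cv2.convexHull((u\*S\*16).round()/u=u+.375; h=cv2.convexHull((u*S*16).round()/' h.py
python3 - <<'E'
from h import *
c,im=shot('w7'); m=mask(im,40); a=-.1129+np.pi
for y in (a,a+np.pi/2):
    x,r=fit(c,m,(.602,-.1614,y),.054,.052,0,.038); print(x.round(4),np.degrees(x[2]).round(2),r); rel(x[:2],.028,x[2])
E
```

```text
[ 0.6017 -0.162   3.0257] 173.36 0.013934649849950681
t 14.35 pos [ 0.6023 -0.1597  0.2502] yaw 173.55 tilt [-0.0003  0.0002] j6 -0.15 F [0.1 0.3 0.7] shift [ 0.0003 -0.0023  0.2222] turn 0.19
[ 0.602  -0.1617  4.5986] 263.48 0.06317880702048925
t 14.35 pos [ 0.6023 -0.1597  0.2502] yaw 173.55 tilt [-0.0003  0.0002] j6 -0.15 F [0.1 0.3 0.7] shift [-0.     -0.0021  0.2222] turn -89.93
```

>>> carry_out([
  [0,-0.0022,0.05,0,0,0.2,100],
  [0,0,0.05,0,0,0,100],
  [0,0,0.05,0,0,0,100],
  [0,0,0.05,0,0,0,100],
  [0,0,0.022,0,0,0,100],
  [0,0,0,0,0,0,100],
  [0,0,0,0,0,0,100],
  [0,0,0,0,0,0,30],
  [0,0,0,0,0,0,30],
  [0,0,0,0,0,0,30],
  [0,0,0,0,0,0,30],
  [0,0,0,0,0,0,30],
])

```text
time_s: 15.85
position: [0.6033, -0.1634, 0.0299]
tool_rot: [0.002, 0.059, 0.998, -0.0]
ft_force: [-1.1, 0.3, 6.1]
opening: 0.6
```

Run:
```python
from h import *
rel((.6017,-.162),.028,3.0257); print(sensors.read_state()['opening']); plan((.5377,.242),1.5503,9)
```

```text
t 15.85 pos [ 0.6033 -0.1634  0.0299] yaw 173.29 tilt [ 0.0032 -0.0007] j6 -0.15 F [-1.1  0.3  6.1] shift [0.0018 0.0012 0.0019] turn -0.07
0.5995442169980875
[0.0125, 0.0439, -0.0001] 9.38
[0.0195, 0.0413, -0.0001] 9.38
[0.026, 0.0375, -0.0001] 9.38
[0.0317, 0.0328, -0.0001] 9.38
[0.0367, 0.0272, -0.0001] 9.38
[0.0406, 0.0208, -0.0001] 9.38
[0.0434, 0.0139, -0.0001] 9.38
[0.0451, 0.0067, -0.0001] 9.38
[0.0456, -0.0008, -0.0001] 9.38
```

>>> carry_out([
  [0,0,-0.03,0,0,0,30],
  [0,0,-0.06,0,0,0,30],
  [0,0,-0.06,0,0,0,30],
  [0.0125,0.0439,0,0,0,9.38,30],
  [0.0195,0.0413,0,0,0,9.38,30],
  [0.026,0.0375,0,0,0,9.38,30],
  [0.0317,0.0328,0,0,0,9.38,30],
  [0.0367,0.0272,0,0,0,9.38,30],
  [0.0406,0.0208,0,0,0,9.38,30],
  [0.0434,0.0139,0,0,0,9.38,30],
  [0.0451,0.0067,0,0,0,9.38,30],
  [0.0456,-0.0008,0,0,0,9.38,30],
])

```text
time_s: 17.35
position: [0.5357, 0.2435, 0.178]
tool_rot: [-0.0, 0.716, 0.698, -0.0]
ft_force: [1.0, -0.9, -1.2]
opening: 0.599
```

>>> carry_out([
  [0,0,0.02,0,0,0,30],
  [0,0,0,0,0,0,30],
  [0,0,0,0,0,0,30],
  [0,0,0,0,0,0,30],
])

```text
time_s: 17.85
position: [0.5369, 0.2417, 0.159]
tool_rot: [0.0, 0.714, 0.7, 0.001]
ft_force: [-1.0, 0.0, -1.3]
opening: 0.595
```

Run:
```python
from chk import *
c,im=shot('w8'); s,M,t=tool(); rel((.5377,.242),.08,1.5503)
g=cv2.GaussianBlur(cv2.cvtColor(im,cv2.COLOR_BGR2GRAY),(3,3),0).astype(float)
for zt in (.0085,-.0295):
    q=proj(c,t+M@np.array([.027,0,-zt])); print('exp',q.round(1))
    for u in (250,265,280,295,310):
        e=sub(g[:,u],int(q[1])-10,int(q[1])+10); print(u,round(e,1),(M.T@(back(c,(u,e),t[2]+zt)-t))[:2].round(4))
```

```text
t 17.9 pos [0.5369 0.2418 0.159 ] yaw 88.8 tilt [0.0013 0.0006] j6 2.01 F [ 0.2  0.1 -0.4] shift [0.0002 0.0007 0.079 ] turn -0.02
exp [281.4 245.1]
250 241.3 [ 0.0285 -0.0116]
265 241.3 [ 0.0285 -0.006 ]
280 241.3 [ 0.0285 -0.0005]
295 241.3 [0.0285 0.005 ]
310 241.3 [0.0285 0.0105]
exp [281.6 214.3]
250 213.0 [ 0.0277 -0.0151]
265 213.0 [ 0.0276 -0.0079]
280 213.0 [ 0.0276 -0.0008]
295 213.1 [0.0276 0.0064]
310 213.0 [0.0276 0.0136]
```

View pics/w8.png

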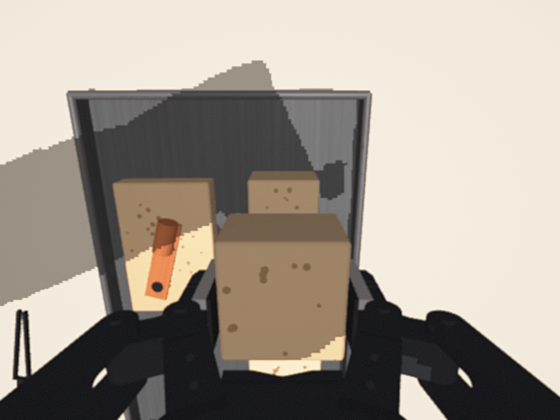

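The held half's front end shows bottom at row 213 and top at row 241, and the course's far end lies just beyond at rows 172–181. I cross-check this against the base's end in the same picture.

Run:
```python
from chk import *
c=cam('wrist'); im=cv2.imread('pics/w8.png'); s,M,t=tool()
g=cv2.GaussianBlur(cv2.cvtColor(im,cv2.COLOR_BGR2GRAY),(3,3),0).astype(float)
e=[sub(g[:,u],176,186) for u in range(260,310,8)]; b=[sub(g[:,u],166,176) for u in range(260,310,8)]
print(np.round(e,1),np.round(b,1)); print('base end top',back(c,(284,np.median(e)),.05),'bottom',back(c,(284,np.median(b)),.012))
f=im.astype(float); f=f.max(2)-f.min(2)
for r in (190,198,206): l,q=sub(f[r],242,256),sub(f[r],312,326); A,B=back(c,(l,r),.05),back(c,(q,r),.05); print('base',r,round(l,1),round(q,1),((A+B)/2).round(4),(B-A)[0].round(4))
for r in (250,258,265): l,q=sub(f[r],208,224),sub(f[r],343,356); z=t[2]+.0085; A,B=back(c,(l,r),z),back(c,(q,r),z); print('held',r,round(l,1),round(q,1),(M.T@((A+B)/2-t))[:2].round(4),(B-A)[0].round(4))
rel((.5376,.2402),.0815,1.5503)
```

```text
[179.9 179.8 179.9 179.8 179.9 179.9 179.8] [170.7 170.6 170.5 170.5 170.5 170.5 170.6]
base end top [0.5392745  0.26949199 0.05      ] bottom [0.53954412 0.26959702 0.012     ]
base 190 247.3 319.2 [0.5386 0.2621 0.05  ] 0.0516
base 198 247.4 318.7 [0.5383 0.2562 0.05  ] 0.0515
base 206 247.7 318.4 [0.5382 0.2502 0.05  ] 0.0515
held 250 213.0 350.7 [0.0251 0.0002] 0.0511
held 258 212.8 350.2 [0.0218 0.    ] 0.0514
held 265 208.6 349.5 [ 0.0189 -0.0009] 0.0531
t 17.9 pos [0.5369 0.2418 0.159 ] yaw 88.8 tilt [0.0013 0.0006] j6 2.01 F [ 0.2  0.1 -0.4] shift [-0.0016  0.0006  0.0775] turn -0.02
```

>>> carry_out([
  [-0.001,0.0006,0.035,0,0,0,30],
  [0,0,0.03,0,0,0,30],
  [0,0,0.009,0,0,0,30],
  [0,0,0.002,0,0,0,30],
  [0,0,0,0,0,0,30],
  [0,0,0,0,0,0,30],
  [0,0,0,0,0,0,30],
  [0,0,0,0,0,0,30],
])

```text
time_s: 18.9
position: [0.537, 0.2413, 0.0826]
tool_rot: [0.0, 0.714, 0.7, 0.0]
ft_force: [-0.3, 0.4, -1.2]
opening: 0.601
```

Run:
```python
from h import *
rel((.5378,.2408),.08,1.5503)
```

```text
t 18.9 pos [0.537  0.2413 0.0826] yaw 88.88 tilt [0.0006 0.0002] j6 2.01 F [-0.3  0.4 -1.2] shift [-0.0005  0.0008  0.0026] turn 0.05
```

>>> carry_out([
  [-0.0005,0.0008,0.0015,0,0,0,30],
  [0,0,0,0,0,0,30],
  [0,0,0.0008,0,0,0,30],
  [0,0,0,0,0,0,30],
  [0,0,0,0,0,0,30],
])

```text
time_s: 19.52
position: [0.5377, 0.2407, 0.08]
tool_rot: [0.0, 0.714, 0.7, 0.0]
ft_force: [-0.3, -0.7, 0.2]
opening: 0.596
```

>>> carry_out([
  [0,0,0.0006,0,0,0,30],
  [0,0,0,0,0,0,30],
])

```text
time_s: 19.77
position: [0.5377, 0.2407, 0.0799]
tool_rot: [0.0, 0.714, 0.7, 0.0]
ft_force: [-1.7, -0.5, 5.1]
opening: 0.596
```

Contact is at z = 0.080, as expected. I release, rise and look, stopping a little to −y so the whole course shows.

>>> carry_out([
  [0,0,0,0,0,0,66],
  [0,0,0,0,0,0,80],
  [0,0,0,0,0,0,80],
  [0,0,-0.02,0,0,0,80],
  [0,0,-0.05,0,0,0,80],
  [-0.02,0,-0.055,0,0,0,80],
  [-0.04,0,-0.045,0,0,0,100],
  [-0.05,0,-0.035,0,0,0,100],
  [0,0,-0.03,0,0,0,100],
  [0,0,0,0,0,0,100],
  [0,0,0,0,0,0,100],
  [0,0,0,0,0,0,100],
])

```text
time_s: 21.28
position: [0.5348, 0.1311, 0.3124]
tool_rot: [-0.001, 0.714, 0.7, -0.001]
ft_force: [0.1, 1.2, 0.6]
opening: 0.996
```

```bash
cat >> chk.py <<'E'
def ends(c,im,lst):
    g=cv2.GaussianBlur(cv2.cvtColor(im,cv2.COLOR_BGR2GRAY),(3,3),0).astype(float)
    for nm,y,z in lst:
        q=proj(c,[.5368+(y-.1572)*.0204,y,z]); u0=int(q[0])
        e=[sub(g[:,u],int(q[1])-4,int(q[1])+6) for u in range(u0-16,u0+17,4)]
        print(nm,'px',q.round(0),'y',round(back(c,(u0,np.median(e)),z)[1],4),'spread',np.round(np.ptp(e),1))
E
python3 - <<'E'
from chk import *
c,im=shot('w9'); rel((.4337,-.3341),.25,-.6764+np.pi)
for n,ctr,z,h in (('whole',(.5368,.1572),.088,.045),('halfA',(.5385,.242),.088,.02),('baseNear',(.5351,.0722),.05,.015)):
    o=lateral(c,im,ctr,0,z,h); print(n,np.median(o,0).round(2),'centre',np.median(o.mean(1)).round(2),'slope mrad',(np.polyfit(np.linspace(-h,h,9),o.mean(1),1)[0]).round(1))
ends(c,im,[('half far',.2685,.088),('half near',.2155,.088),('whole far',.2134,.088),('whole near',.1045,.088),('base near',.047,.05)])
cv2.imwrite('pics/w9z.png',cv2.resize(im[0:280,160:400],None,fx=2,fy=2,interpolation=cv2.INTER_NEAREST))
plan((.4337,-.3341),-.6764+np.pi,11)
E
```

```text
t 21.32 pos [0.5349 0.1311 0.3126] yaw 88.92 tilt [-0.0031 -0.0008] j6 1.83 F [-0.3  0.6 -0. ] shift [-0.467  -0.0922  0.0632] turn -52.32
whole [-25.58  26.48] centre 0.42 slope mrad 1.2
halfA [-26.45  25.24] centre -0.62 slope mrad -1.4
baseNear [-26.38  25.41] centre -0.49 slope mrad -7.5
half far px [284.  42.] y 0.2683 spread 0.0
half near px [284. 101.] y 0.2159 spread 7.5
whole far px [284. 103.] y 0.2159 spread 4.3
whole near px [284. 207.] y 0.1048 spread 3.1
base near px [284. 243.] y 0.0466 spread 0.0
[-0.0425, -0.0084, 0.0001] -4.76
[-0.0416, -0.0119, 0.0001] -4.76
[-0.0405, -0.0153, 0.0001] -4.76
[-0.0391, -0.0186, 0.0001] -4.76
[-0.0374, -0.0218, 0.0001] -4.76
[-0.0355, -0.0248, 0.0001] -4.76
[-0.0333, -0.0277, 0.0001] -4.76
[-0.0309, -0.0303, 0.0001] -4.76
[-0.0283, -0.0328, 0.0001] -4.76
[-0.0254, -0.035, 0.0001] -4.76
[-0.0224, -0.037, 0.0001] -4.76
```

View pics/w9z.png

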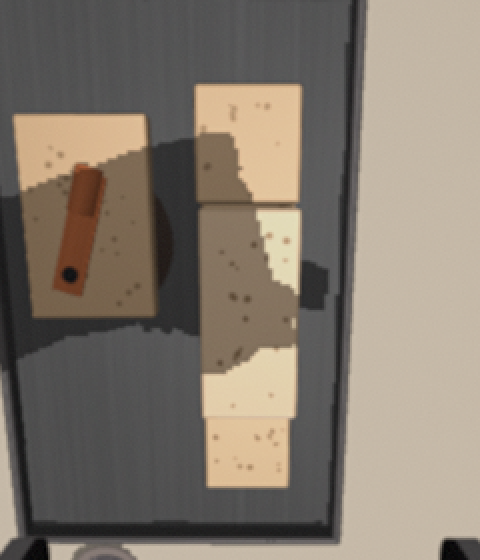

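Half A is flush: laterally −0.6 mm against the base's −0.5 mm, with its far end within 0.5 mm and the joint dark at zoomed row ~204. Now half B.

>>> carry_out([
  [-0.0425,-0.0084,0.006,0,0,-4.76,100],
  [-0.0416,-0.0119,0.006,0,0,-4.76,100],
  [-0.0405,-0.0153,0.006,0,0,-4.76,100],
  [-0.0391,-0.0186,0.006,0,0,-4.76,100],
  [-0.0374,-0.0218,0.006,0,0,-4.76,100],
  [-0.0355,-0.0248,0.006,0,0,-4.76,100],
  [-0.0333,-0.0277,0.006,0,0,-4.76,100],
  [-0.0309,-0.0303,0.006,0,0,-4.76,100],
  [-0.0283,-0.0328,0.006,0,0,-4.76,100],
  [-0.0254,-0.035,0.006,0,0,-4.76,100],
  [-0.0224,-0.037,0.003,0,0,-4.76,100],
  [0,0,0,0,0,0,100],
])

```text
time_s: 22.82
position: [0.4329, -0.3364, 0.2495]
tool_rot: [-0.001, 0.334, 0.943, 0.0]
ft_force: [-1.0, 0.4, -0.3]
opening: 1.003
```

>>> carry_out([
  [0,0,0,0,0,0,100],
  [0,0,0,0,0,0,100],
  [0,0,0,0,0,0,100],
])

```text
time_s: 23.2
position: [0.4345, -0.3335, 0.2515]
tool_rot: [0.0, 0.331, 0.944, 0.0]
ft_force: [0.5, 0.1, 0.2]
opening: 0.998
```

Run:
```python
from h import *
c,im=shot('w10'); m=mask(im,40); a=-.6764+np.pi
for y in (a,a+np.pi/2):
    x,r=fit(c,m,(.4337,-.3341,y),.054,.052,0,.038); print(x.round(4),np.degrees(x[2]).round(2),r); rel(x[:2],.028,x[2])
```

```text
[ 0.4325 -0.3338  2.4487] 140.3 0.02609565882495908
t 23.25 pos [ 0.4344 -0.3337  0.2515] yaw 141.31 tilt [ 0.0002 -0.0001] j6 0.02 F [ 0.1 -0.1 -0. ] shift [ 0.0015 -0.0013  0.2235] turn 1.01
[ 0.4328 -0.3344  4.0357] 231.23 0.054528818454104205
t 23.25 pos [ 0.4344 -0.3337  0.2515] yaw 141.31 tilt [ 0.0002 -0.0001] j6 0.02 F [ 0.1 -0.1 -0. ] shift [ 0.0009 -0.0016  0.2235] turn -89.92
```

>>> carry_out([
  [0.0014,-0.0013,0.05,0,0,0.6,100],
  [0,0,0.05,0,0,0,100],
  [0,0,0.05,0,0,0,100],
  [0,0,0.05,0,0,0,100],
  [0,0,0.0235,0,0,0,100],
  [0,0,0,0,0,0,100],
  [0,0,0,0,0,0,100],
  [0,0,0,0,0,0,30],
  [0,0,0,0,0,0,30],
  [0,0,0,0,0,0,30],
  [0,0,0,0,0,0,30],
  [0,0,0,0,0,0,30],
])

```text
time_s: 24.75
position: [0.4332, -0.3354, 0.0294]
tool_rot: [0.002, 0.337, 0.942, -0.0]
ft_force: [-0.5, -0.5, 6.7]
opening: 0.6
```

Run:
```python
from h import *
rel((.4325,-.3338),.028,2.4487); print(sensors.read_state()['opening']); plan((.5345,.070),1.5503,9)
```

```text
t 24.75 pos [ 0.4332 -0.3354  0.0294] yaw 140.63 tilt [ 0.0026 -0.0018] j6 0.03 F [-0.5 -0.5  6.7] shift [0.0015 0.0008 0.0013] turn 0.33
0.5999535214902099
[0.0199, 0.042, -0.0001] 5.76
[0.024, 0.0398, -0.0001] 5.76
[0.0278, 0.0372, -0.0001] 5.76
[0.0314, 0.0342, -0.0001] 5.76
[0.0347, 0.0309, -0.0001] 5.76
[0.0376, 0.0272, -0.0001] 5.76
[0.0402, 0.0233, -0.0001] 5.76
[0.0423, 0.0192, -0.0001] 5.76
[0.044, 0.0148, -0.0001] 5.76
```

>>> carry_out([
  [0,0,-0.03,0,0,0,30],
  [0,0,-0.06,0,0,0,30],
  [0,0,-0.06,0,0,0,30],
  [0.0199,0.042,0,0,0,5.76,30],
  [0.024,0.0398,0,0,0,5.76,30],
  [0.0278,0.0372,0,0,0,5.76,30],
  [0.0314,0.0342,0,0,0,5.76,30],
  [0.0347,0.0309,0,0,0,5.76,30],
  [0.0376,0.0272,0,0,0,5.76,30],
  [0.0402,0.0233,0,0,0,5.76,30],
  [0.0423,0.0192,0,0,0,5.76,30],
  [0.044,0.0148,0,0,0,5.76,30],
])

```text
time_s: 26.25
position: [0.5337, 0.0722, 0.1777]
tool_rot: [0.0, 0.716, 0.698, -0.0]
ft_force: [0.5, -0.9, -0.6]
opening: 0.597
```

>>> carry_out([
  [0,0,0.02,0,0,0,30],
  [0,0,0,0,0,0,30],
  [0,0,0,0,0,0,30],
  [0,0,0,0,0,0,30],
  [0,0,0,0,0,0,30],
])

```text
time_s: 26.88
position: [0.5341, 0.0703, 0.1584]
tool_rot: [0.0, 0.715, 0.699, 0.0]
ft_force: [0.2, -0.1, -0.6]
opening: 0.599
```

Run:
```python
from chk import *
c,im=shot('w11'); s,M,t=tool(); rel((.5345,.070),.08,1.5503)
g=cv2.GaussianBlur(cv2.cvtColor(im,cv2.COLOR_BGR2GRAY),(3,3),0).astype(float)
for zt in (.0085,-.0295):
    q=proj(c,t+M@np.array([.028,0,-zt])); e=[sub(g[:,u],int(q[1])-7,int(q[1])+8) for u in range(240,325,10)]
    print('exp',q.round(1),np.round(e,1),'h',(M.T@(back(c,(280,np.median(e)),t[2]+zt)-t))[0].round(4))
cv2.imwrite('pics/w11z.png',cv2.resize(im[60:420,100:460],None,fx=1.6,fy=1.6))
```

```text
t 26.93 pos [0.534  0.0704 0.1583] yaw 88.74 tilt [0.001  0.0001] j6 1.72 F [ 0.3  0.2 -1.3] shift [-0.0004  0.0004  0.0783] turn -0.08
exp [281.3 242.3] [242.8 242.9 242.8 242.8 242.4 242.5 242.9 242.8 242.8] h 0.0278
exp [281.4 212.1] [209.5 213.8 213.8 213.8 213.8 213.8 213.8 213.8 213.7] h 0.0271
```

View pics/w11z.png

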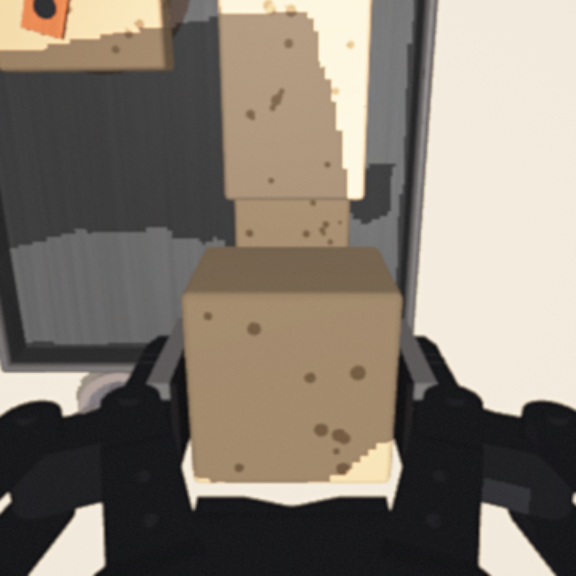

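>>> carry_out([
  [0.0012,0.0003,0.035,0,0,0,30],
  [0,0,0.03,0,0,0,30],
  [0,0,0.009,0,0,0,30],
  [0,0,0.002,0,0,0,30],
  [0,0,0,0,0,0,30],
  [0,0,0,0,0,0,30],
  [0,0,0,0,0,0,30],
  [0,0,0,0,0,0,30],
])

```text
time_s: 27.92
position: [0.5342, 0.0721, 0.0822]
tool_rot: [0.0, 0.715, 0.7, 0.0]
ft_force: [1.0, -0.6, -1.0]
opening: 0.597
```

Run:
```python
from h import *
rel((.5343,.0716),.0795,1.5503)
```

```text
t 27.93 pos [0.5342 0.0721 0.0822] yaw 88.79 tilt [0.0007 0.0001] j6 1.73 F [ 1.  -0.6 -1. ] shift [-0.0005  0.0001  0.0027] turn -0.04
```

>>> carry_out([
  [-0.0005,0.0001,0.0013,0,0,0,30],
  [0,0,0,0,0,0,30],
  [0,0,0.0008,0,0,0,30],
  [0,0,0,0,0,0,30],
  [0,0,0,0,0,0,30],
])

```text
time_s: 28.55
position: [0.5341, 0.0715, 0.0796]
tool_rot: [-0.0, 0.715, 0.7, -0.0]
ft_force: [-0.5, 0.1, -1.2]
opening: 0.595
```

>>> carry_out([
  [0,0.0002,0.0007,0,0,0,30],
  [0,0,0,0,0,0,30],
  [0,0,0,0,0,0,30],
])

```text
time_s: 28.92
position: [0.5343, 0.0716, 0.0794]
tool_rot: [0.0, 0.715, 0.7, 0.0]
ft_force: [-2.4, -0.3, 5.2]
opening: 0.601
```

>>> carry_out([
  [0,0,0,0,0,0,66],
  [0,0,0,0,0,0,80],
  [0,0,0,0,0,0,80],
  [0,0,-0.02,0,0,0,80],
  [0,0,-0.05,0,0,0,80],
  [0,0,-0.055,0,0,0,80],
  [0.03,0,-0.045,0,0,0,100],
  [0.03,0,-0.035,0,0,0,100],
  [0,0,-0.028,0,0,0,100],
  [0,0,0,0,0,0,100],
  [0,0,0,0,0,0,100],
  [0,0,0,0,0,0,100],
])

```text
time_s: 30.42
position: [0.535, 0.131, 0.3104]
tool_rot: [-0.001, 0.715, 0.699, -0.001]
ft_force: [-0.1, -0.4, 0.2]
opening: 1.001
```

Run:
```python
from chk import *
c,im=shot('w12'); rel((.5369,.1568),.0787,1.5503)
for n,ctr,z,h in (('whole',(.5368,.1572),.088,.045),('halfA',(.5385,.242),.088,.02),('halfB',(.5351,.0722),.088,.02)):
    o=lateral(c,im,ctr,0,z,h); print(n,np.median(o,0).round(2),'centre',np.median(o.mean(1)).round(2),'slope mrad',(np.polyfit(np.linspace(-h,h,9),o.mean(1),1)[0]).round(1))
ends(c,im,[('halfA far',.2685,.088),('halfB near',.047,.088)])
g=cv2.GaussianBlur(cv2.cvtColor(im,cv2.COLOR_BGR2GRAY),(3,3),0).astype(float)
for y in (.2155,.103):
    r=int(proj(c,[.537,y,.088])[1]); print('joint rows',r-5,[int(np.median(g[k,268:300])) for k in range(r-5,r+7)])
# independent checks from the fixed cameras
for n in ('side','scene'): cv2.imwrite(f'pics/{n}9.png',eyes.read_camera(n)[...,::-1])
a=cv2.resize(im[0:290,200:360],None,fx=2,fy=2); b=cv2.resize(cv2.imread('pics/scene9.png')[140:250,270:430],None,fx=2.6,fy=2.6); k=np.zeros((600,320+420,3),np.uint8); k[:580,:320]=a; k[:286,320:736]=b
b=cv2.resize(cv2.imread('pics/side9.png')[220:380,180:340],None,fx=1.9,fy=1.9); k[290:594,320:624]=b; cv2.imwrite('pics/fin.png',k)
```

```text
t 30.48 pos [0.5351 0.131  0.3105] yaw 88.76 tilt [-0.0027 -0.0007] j6 1.83 F [ 0.2  0.1 -0.4] shift [0.026  0.0019 0.2318] turn -0.07
whole [-25.67  26.34] centre 0.33 slope mrad 3.0
halfA [-26.49  25.22] centre -0.63 slope mrad 1.0
halfB [-26.55  25.29] centre -0.65 slope mrad -2.4
halfA far px [284.  41.] y 0.2681 spread 0.5
halfB near px [284. 256.] y 0.0463 spread 0.3
joint rows 95 [151, 128, 117, 116, 110, 95, 83, 87, 97, 106, 114, 119]
joint rows 204 [207, 207, 208, 206, 185, 139, 94, 82, 109, 153, 187, 200]
```

View pics/fin.png

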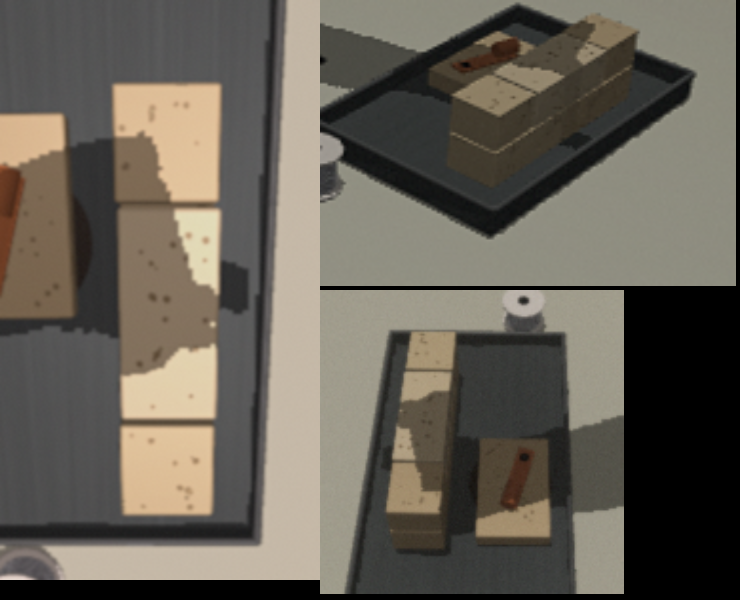

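The course is complete: both halves are flush, the joints are open, and the whole stands about 1 mm proud, which is within measuring accuracy. Lifting it again would risk more than it would gain. I hand the job in.

```bash
python3 -c "
from plant import ticket; print(ticket.job_done())"
```

```text
the job is handed in; nothing more can be done
None
```

The second course is laid and the job handed in at about 30.5 s: the whole brick is over the joint with a half brick at each end. Each brick was lowered to contact at about 5 N before release.

- **Half bricks:** their centres sit within about 0.2 mm of the first course's centre line. The ends are within about 0.5 mm: the new course measures 221.8 mm against 221.9 mm for the first, both by the same edge method.
- **Whole brick:** it stands about 1 mm proud of the faces on the far (+x) side and sits about 1 mm towards the +y end. One joint is therefore about 2 mm and the other about 4 mm, instead of 3 mm each. I left it rather than lift it again.
- **First course and surroundings:** the wrist pictures showed no movement of the first course. In the last pictures the slab and strap looked undisturbed. I did not measure the three-quarter brick, tin or red look-alikes again at the end; the arm did not touch them as far as I could tell.
- **Where checks disagreed:** camera readings along the wall differed by 1 to 1.5 mm between viewing heights. I placed the half bricks by comparing positions within the same view, and set the first of them at a value between the two readings.

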